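# Seat the tapered stopper in the desk jar

### The arm

A 6-joint arm with a two-finger parallel gripper is mounted at the origin on the work surface. World frame = base frame: x ahead of the robot, y to its left, z up, the work surface at z = 0. Lengths are in m, angles in degrees, forces in N, time in s.
With the tool pointing down it reaches from about 0.35 to 0.875 m from the base axis. Payload 4.2 kg.
Tool frame: the origin (TCP) lies midway between the tips of the shut fingers; the grasp point (between the pads) lies 19 mm behind it; z points along the fingers, y is the line along which they close (so a half turn about z gives the same grasp; the last joint's range is limited). The gripper opens to 87 mm and grips with 3 to 60 N. Pads are 19 mm wide; open, the fingers measure 117 mm over their backs; the gripper's body (75 mm by 190 mm) begins 51 mm behind the grasp point.
Start: joints at [-52.792, 22.042, 0.453, 0, -68.411, -14.817], TCP at [0.238, -0.578, 0.223] pointing down, gripper open.
Joint ranges: [-179.83, 179.83], [-69.29, 118.12], [-61.27, 80.66], [-181.25, 117.63], [-171.15, -9.14], [-177.46, 177.46]. Speed limits (degrees/s): [159.86, 159.86, 180, 180, 180, 180].

### API

Orientations are given as a 3x3 rotation matrix whose columns are the frame's x, y, z axes.
In Python, from station import sense, capture, finish_job, silhouettes, landmark_of gives the robot as it stands.
- The arm moves only by the tool step_arm, never from a script. Its arguments are lists of equal length, an entry for each row: "linear": the shift along the tool's x, y, z in mm, a list of three; "delta_rot": the turn, a rotation vector about the tool's x, y, z in rad, a list of three; "grip": the finger opening in mm, from 0 to 87. A call has 1 to 10 rows; each row shifts and turns the commanded pose from where the row before left it, along the tool's axes as they then stand; what a row does not reach is not made up. A row lasts 1/8 s, in which the tool goes at most 62.5 mm and 10.7 degrees, less where a joint would pass 70% of its speed; a pose out of reach is approached as far as the arm can. A call with a gripper value outside its range is refused whole. The fingers move at their own pace and stop on an object; the grip force is fixed at half the most. Time passes only in rows, so rows that do not move let the fingers close. It gives the time, the measured TCP pose, the force, the opening and the grip force at its end, in the units of the state.
- sense(): the state, without advancing time (a new reading comes with each control period).
- capture(name): name is "scene" or "top"; returns a dict with "img" (384x512x3 uint8, red, green, blue), "fx", "fy", "cx", "cy" (pixels), "k1" (the pictures are not rectified: a ray, as slopes to the right and down, at radius r is drawn at 1 + k1 r^2 times it, then the intrinsics apply), "world_to_cam" (4x4, takes a point from world to camera coordinates). Camera axes: x right, y up, looking along -z (the intrinsics and any distortion apply to the point x, -y, -z); pixel columns grow to the right and rows downward; lengths in m; the calibration is good to about 2 mm. A picture is of the moment at which its call begins. There is no depth.
- finish_job(): hands the job in; it is judged then, once.
Trained networks look in the newest picture that a camera, given by its name, has taken for a name from the list of things; names that differ only in an ending like _2 or _b are one class to them, and where a whole thing is asked for, a point or a joint stands for the part that bears it (a point fixed in the world has none). Each returns a list of dicts, best first, with "score" (0 to 1); they miss things now and then, are a little off and sometimes report something else, mostly with a low value. They report only what shows in the picture. A call takes as long as a camera call. They do not tell look-alikes from the thing itself.
- silhouettes(camera, label): "mask" (384x512 bool, what is visible of it) and "point" ([column, row] in pixels, amid what is visible of it).
- landmark_of(camera, label): "point" ([column, row] in pixels: a listed point, or the origin of a listed thing).
The state is a dict: "time_s": time; "joints": joint angles; "joint_velocities": joint speeds; "effort": joint torques, N m; "tcp_pos": TCP position; "ee_rot": TCP orientation; "wrist_force": force on the tool from outside, world axes, zero at the start; "moment": the same for the moment, N m; "gripper_width": opening from 0.0 (shut) to 1.0 (fully open); "gripper_force": force on a finger pad.
Only numpy, scipy, OpenCV 4.12 (cv2) and the standard library are available. Lean on these libraries where they do the work, as an engineer would, in place of code of your own. Each camera call takes 0.05 s, during which the arm holds its last target. There are 200 camera calls.

### The job

Close the wide jar with the larger wooden stopper: set it gently into the rubber seal in the jar's mouth and let go so that it centres itself. Then press straight down on its handle until the seal has stopped giving and it is firmly home, without forcing it, and take your hand away, leaving the jar standing and the other things where they are.

Things in the scene. Friction and masses are not known exactly. Their poses are not given: they have to be found in the camera images.
- stopper: The larger of two plain pale wooden stoppers, about 0.13 kg, loose, upright on the desk. A solid cone plug, 50 mm across at its foot and 86 mm across at 37.5 mm above the foot, with an upright round handle 26 mm across and 60 mm tall on top; 97.5 mm tall in all, flat on top. Origin: centre of the foot; z up along its axis.
- jar: The wider of two white open jars, about 0.85 kg, loose on the mat: straight cylinder 110 mm across, 120 mm tall, bore 98 mm, with a rubber seal in its mouth. The stopper let go in the seal has its foot about 56 to 85 mm above the jar's underside; firmly home it is 2 to 18 mm lower than that, 54 to 67 mm up. Origin: centre of the jar's underside; z up.
- jar_mouth (a point): Centre of the wide jar's rim. The seal below it is a dark funnel ring 25 mm high, tapered like the stopper, 81 mm across inside at its top edge, 3 to 31 mm below the rim (differs each time, not measured). Pushed with about 5 N it slides 2 to 18 mm down (differs too) and stays there, then goes solid. Firmly home takes a push of 13 N; above 22 N the jar chips.
- small_stopper: Smaller stopper of the same shape and wood (58 mm across, 66 mm tall, handle 18 mm across), not for this jar. Leave it. Origin: centre of its foot.
- small_jar: Narrower white open jar, 80 mm across and 95 mm tall, with no seal. Leave it. Origin: centre of its underside.
- mug: Mug, 82 mm across, 92 mm tall. Leave it. Origin: centre of its underside.
- pencil_cup: Dark metal cup with pencils, 76 mm across, 190 mm tall with the pencils. Leave it. Origin: centre of its underside.
- desk_mat: Flat cork mat, 300 x 420 x 3 mm, fixed on the desk; both jars stand on it. Origin: centre of its underside.
There are look-alikes about, which are no part of the job. Leave any green or yellow look-alike of the stopper alone.

How it is judged:
By the outcome, as a careful person would: the job done as asked, in the order asked, and still so for the second after the job is handed in, with the robot touching nothing.
It also fails if it takes over 64 s, if anything falls off the work surface, if the arm or the gripper's body presses on something with over 40 N, if the wrist force passes 120 N, or if a joint passes its speed limit or range.

## Working session

There is one attempt and no reset: what is moved stays moved. The work goes in short steps, Python scripts to look and compute and a tool call to move; the robot and the scene stay as the last step left them, time stands still between calls to the robot, and variables do not carry over. Pictures are saved under pics/ and viewed, at most 10 in all, crops included, and the job is handed in when it is done.

Besides the shell and the picture viewer there is one more tool, called by a JSON object that holds its "op" and its "data". step_arm: Moves the arm, as the interface text tells. Its arguments: {"type":"object","properties":{"linear":{"type":"array"},"delta_rot":{"type":"array"},"grip":{"type":"array"}},"required":["linear","delta_rot","grip"]}

```bash
mkdir -p pics; cat > h.py <<'E'
import numpy as np, cv2
from station import sense, capture, finish_job, silhouettes, landmark_of
def ray(c,p):
    k=np.array([[c['fx'],0,c['cx']],[0,c['fy'],c['cy']],[0,0,1.]])
    u=cv2.undistortPoints(np.array([[p]],float),k,np.array([c['k1'],0,0,0,0.]))[0,0]
    # note: forward model d = u*(1+k1 r^2)
    T=np.array(c['world_to_cam']);R=T[:3,:3];o=-R.T@T[:3,3]
    return o,R.T@np.array([u[0],-u[1],-1.])
def atz(c,p,z):
    o,d=ray(c,p);return o+d*(z-o[2])/d[2]
def proj(c,P):
    T=np.array(c['world_to_cam']);q=T[:3,:3]@np.array(P)+T[:3,3]
    x,y=q[0]/-q[2],-q[1]/-q[2];s=1+c['k1']*(x*x+y*y)
    return np.array([c['fx']*x*s+c['cx'],c['fy']*y*s+c['cy']])
def save(c,n,crop=None,f=1):
    im=c['img'][:,:,::-1]
    if crop: im=im[crop[1]:crop[3],crop[0]:crop[2]]
    cv2.imwrite('pics/'+n,cv2.resize(im,None,fx=f,fy=f,interpolation=cv2.INTER_CUBIC))
E
cat > a.py <<'E'
from h import *
C={n:capture(n) for n in('scene','top')}
for n,c in C.items():
    save(c,n+'0.png',f=1.5); print(n,ray(c,(256,192))[0].round(3))
    for l,z in(('stopper',0),('jar',.003),('jar_mouth',.123),('small_stopper',0),('small_jar',.003)):
        for d in landmark_of(n,l): print(l,round(d['score'],2),np.round(d['point'],1),atz(c,d['point'],z).round(4))
print(sense())
E
python3 a.py
```

```text
scene [ 1.166 -0.315  0.726]
stopper 0.87 [208.5 202.5] [ 0.5123 -0.0741  0.    ]
stopper 0.77 [178.5 176.4] [ 0.388  -0.1011  0.    ]
stopper 0.61 [165.3 239.9] [ 0.5669 -0.2079  0.    ]
jar 0.57 [331.7 171.2] [0.5778 0.2494 0.003 ]
jar_mouth 0.65 [339.9 130.9] [0.5701 0.2627 0.123 ]
jar_mouth 0.31 [112.  238.1] [ 0.6133 -0.3123  0.123 ]
small_stopper 0.77 [114.8 240.2] [ 0.5098 -0.3078  0.    ]
top [0.447 0.009 1.375]
stopper 0.97 [302.6 260. ] [ 0.3722 -0.097   0.    ]
stopper 0.71 [339.2 192.9] [ 0.5673 -0.2077  0.    ]
jar 0.65 [180.4 194.4] [0.5668 0.2602 0.003 ]
jar_mouth 0.64 [170.2 190.4] [0.5674 0.2662 0.123 ]
small_jar 0.95 [235.3 189.9] [0.5786 0.0977 0.003 ]
{'time_s': 0.6, 'joints': array([-5.27933262e+01,  2.20377703e+01,  4.51235014e-01, -8.96622579e-04,
       -6.84121100e+01, -1.48149861e+01]), 'joint_velocities': array([-0.09139869,  0.05947135, -0.02614756,  0.14382221, -0.02829195,
        0.00650861]), 'effort': array([ 1.55712692e-04, -3.90210199e+01,  1.87534672e+01,  4.22244564e+00,
        1.54267182e-02, -1.79259479e-05]), 'tcp_pos': array([ 0.2380739 , -0.57783437,  0.22257945]), 'ee_rot': array([[-9.24603502e-01, -3.80930918e-01,  2.58866851e-05],
       [-3.80930918e-01,  9.24603502e-01, -1.00322025e-05],
       [-2.01133436e-05, -1.91368483e-05, -1.00000000e+00]]), 'wrist_force': array([ 0.04658886, -0.33057611, -0.65051544]), 'moment': array([-0.02680702, -0.01892952, -0.00720365]), 'gripper_force': 0.0, 'gripper_width': 1.003659479775734}
```

View pics/scene0.png

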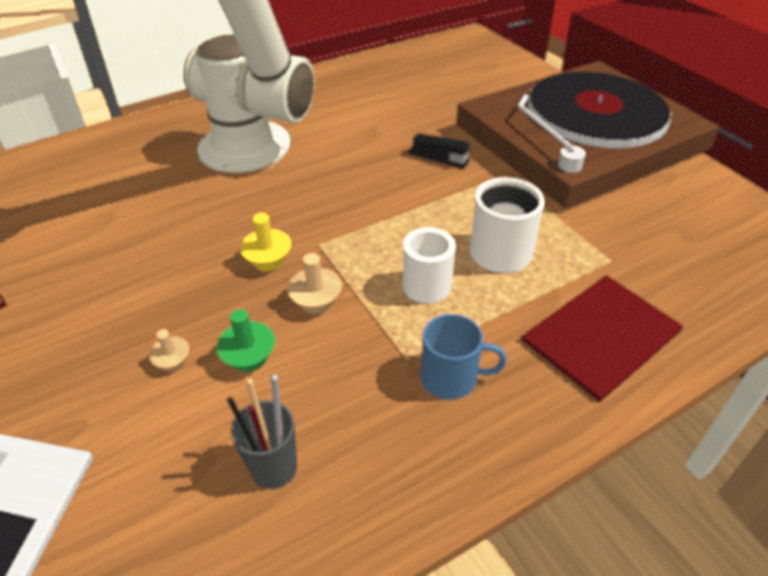

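View pics/top0.png

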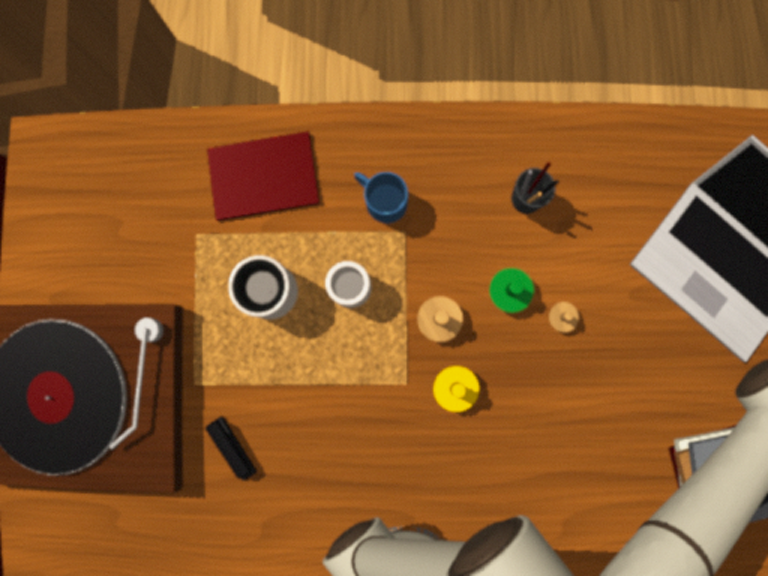

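The pictures show four candidates:

| Candidate | Scene px | Top px |
|---|---|---|
| Pale wooden, large | (208, 200) | (293, 213) |
| Pale wooden, small | (115, 237) | (376, 212) |
| Green | (164, 232) | (341, 194) |
| Yellow | (177, 168) | (304, 259) |

The large pale wooden one fits the description. The wide jar is at top px (175, 192) and shows its dark seal. I'll confirm this in one crop and measure positions.

```bash
cat > b.py <<'E'
from h import *
c=capture('top');save(c,'crop1.png',(130,150,400,290),2.9)
im=c['img'];hsv=cv2.cvtColor(im,cv2.COLOR_RGB2HSV)
for l in('stopper','jar','small_stopper','small_jar','mug','pencil_cup'):
    for d in silhouettes('top',l):
        m=d['mask'];cs,_=cv2.findContours(m.astype(np.uint8),0,1);k=max(cs,key=cv2.contourArea)
        (x,y),r=cv2.minEnclosingCircle(k);z={'jar':.123,'small_jar':.098}.get(l,.0375)
        p=atz(c,(x,y),z);print(l,round(d['score'],2),np.round((x,y,r),1),p.round(4),'R',np.linalg.norm(atz(c,(x+r,y),z)-p).round(4),'rgb',np.median(im[m],0))
# mouth: dark seal blob ; fit
for (x0,y0,x1,y1),f in(((145,165,205,218),lambda a:a[...,2]<60),):
    m=f(hsv[y0:y1,x0:x1]).astype(np.uint8);cs,_=cv2.findContours(m,0,1)
    for k in cs:
        if cv2.contourArea(k)>200:print('dark',np.array(cv2.minEnclosingCircle(k)[0])+(x0,y0),cv2.minEnclosingCircle(k)[1],cv2.boundingRect(k))
E
python3 b.py
```

```text
stopper 0.8 [292.7 212.2  14.6] [ 0.51   -0.0676  0.0375] R 0.0416 rgb [217. 162.  87.]
stopper 0.68 [340.8 192.4  14.9] [ 0.5654 -0.2064  0.0375] R 0.0431 rgb [ 14. 151.  44.]
stopper 0.62 [303.3 259.   15.6] [ 0.3772 -0.0961  0.0375] R 0.0442 rgb [243. 213.   0.]
jar 0.87 [174.8 191.8  23.1] [0.5636 0.2537 0.123 ] R 0.0629 rgb [116. 108.  97.]
small_stopper 0.54 [375.6 210.4  10.7] [ 0.5126 -0.3062  0.0375] R 0.0314 rgb [204. 150.  80.]
small_jar 0.7 [231.8 189.6  15.7] [0.5703 0.1013 0.098 ] R 0.043 rgb [165. 153. 140.]
mug 0.73 [251.  130.5  20.9] [0.7479 0.0496 0.0375] R 0.0605 rgb [36. 58. 79.]
pencil_cup 0.86 [355.  125.5  17.1] [ 0.7608 -0.2537  0.0375] R 0.0506 rgb [44. 41. 37.]
dark [172.125 190.125] 16.68186378479004 (11, 9, 33, 33)
```

View pics/crop1.png

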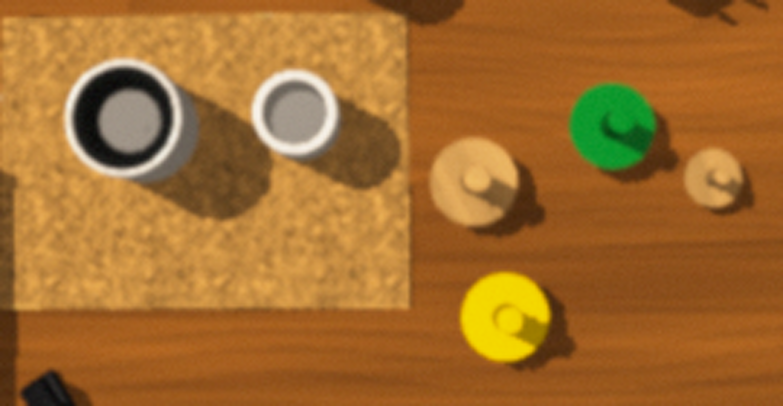

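The crop confirms it: the large pale stopper is at crop (474,182), the small one at (714,178), and the wide jar with the dark seal at (125,120). Next I'll refine the mouth and handle positions.

```bash
cat > c.py <<'E'
from h import *
c=capture('top');im=c['img']
print('disc',atz(c,(130+474/2.9,150+182/2.9),.0375).round(4),'handle',atz(c,(130+477/2.9,150+178/2.9),.0975).round(4))
print('rim',atz(c,(130+125/2.9,150+120/2.9),.123).round(4),'dark',atz(c,(172.1,190.1),.115).round(4))
s=capture('scene')
for l in('stopper','jar_mouth','jar'):
  for d in silhouettes('scene',l)[:3]:
    ys,xs=np.nonzero(d['mask']);print(l,round(d['score'],2),xs.min(),xs.max(),ys.min(),ys.max())
for P in((.509,-.069,.0975),(.509,-.069,0),(.565,.262,.123),(.51,.262,.123),(.62,.262,.123),(.565,.207,.123),(.565,.317,.123)):print(P,proj(s,P).round(1),proj(c,P).round(1))
save(s,'crop2.png',(180,105,380,235),4)
E
python3 c.py
```

```text
disc [ 0.5084 -0.0698  0.0375] handle [ 0.5094 -0.0691  0.0975]
rim [0.5647 0.2583 0.123 ] dark [0.5689 0.2626 0.115 ]
stopper 0.88 143 182 206 247
stopper 0.63 160 193 142 180
stopper 0.56 192 227 169 208
jar_mouth 0.71 314 361 118 181
jar 0.97 314 361 118 181
jar 0.48 100 125 220 246
jar 0.23 268 303 152 201
(0.509, -0.069, 0.0975) [206.1 171.3] [294.5 211.5]
(0.509, -0.069, 0) [209.8 200.9] [292.4 213.2]
(0.565, 0.262, 0.123) [338.4 129.9] [171.7 191.3]
(0.51, 0.262, 0.123) [324.6 118.6] [171.6 211.6]
(0.62, 0.262, 0.123) [353. 142.] [171.9 171.1]
(0.565, 0.207, 0.123) [320.2 137. ] [191.9 191.1]
(0.565, 0.317, 0.123) [355.7 123.1] [151.8 191.5]
```

View pics/crop2.png

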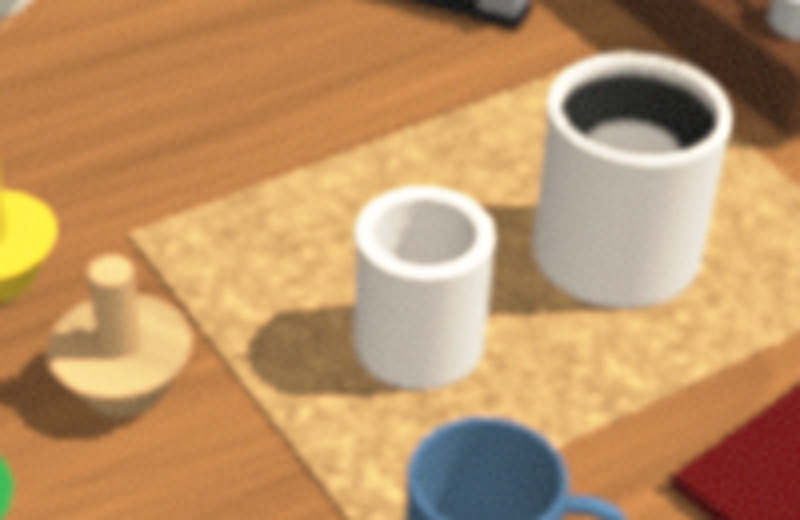

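{"op": "step_arm", "data": {"linear": [[-44.6, 36.7, 0], [-44.6, 36.7, 0], [-44.6, 36.7, 0], [-44.6, 36.7, 0], [-44.6, 36.7, 0], [-44.6, 36.7, 0], [-44.6, 36.7, 0], [-44.6, 36.7, 0], [-44.6, 36.7, 0], [-44.6, 36.7, 0]], "delta_rot": [[0, 0, 0], [0, 0, 0], [0, 0, 0], [0, 0, 0], [0, 0, 0], [0, 0, 0], [0, 0, 0], [0, 0, 0], [0, 0, 0], [0, 0, 0]], "grip": [87, 87, 87, 87, 87, 87, 87, 87, 87, 87]}}

```text
time_s: 2.45
tcp_pos: [0.5114, -0.0668, 0.223]
ee_rot: [[-0.924, -0.381, 0.001], [-0.381, 0.924, -0.0], [-0.001, -0.0, -1.0]]
wrist_force: [0.7, 0.3, 0.3]
gripper_width: 1.001
gripper_force: 0.0
```

{"op": "step_arm", "data": {"linear": [[0, 0, 20], [0, 0, 40], [0, 0, 30], [0, 0, 0], [0, 0, 0]], "delta_rot": [[0, 0, 0], [0, 0, 0], [0, 0, 0], [0, 0, 0], [0, 0, 0]], "grip": [70, 70, 70, 70, 70]}}

```text
time_s: 3.08
tcp_pos: [0.5118, -0.0687, 0.1339]
ee_rot: [[-0.924, -0.381, 0.002], [-0.381, 0.924, -0.0], [-0.002, -0.001, -1.0]]
wrist_force: [0.9, 0.1, 0.3]
gripper_width: 0.806
gripper_force: 0.0
```

```bash
cat > d.py <<'E'
from h import *
import sys
s=sense();print(s['time_s'],s['tcp_pos'].round(4),s['ee_rot'].round(3).tolist(),s['wrist_force'].round(2),s['gripper_width'],s['gripper_force'])
t=np.array([float(a) for a in sys.argv[1:4]])
print('to target in tool mm',(s['ee_rot'].T@(t-s['tcp_pos'])*1000).round(1))
E
python3 d.py .511 -.069 .068
python3 -c "
from h import *
c=capture('scene');save(c,'crop3.png',(160,90,300,230),4)"
```

```text
3.075 [ 0.5118 -0.0687  0.1339] [[-0.924, -0.381, 0.002], [-0.381, 0.924, -0.0], [-0.002, -0.001, -1.0]] [0.89 0.15 0.25] 0.8061251896485176 0.0
to target in tool mm [ 1.   0.  65.9]
```

View pics/crop3.png

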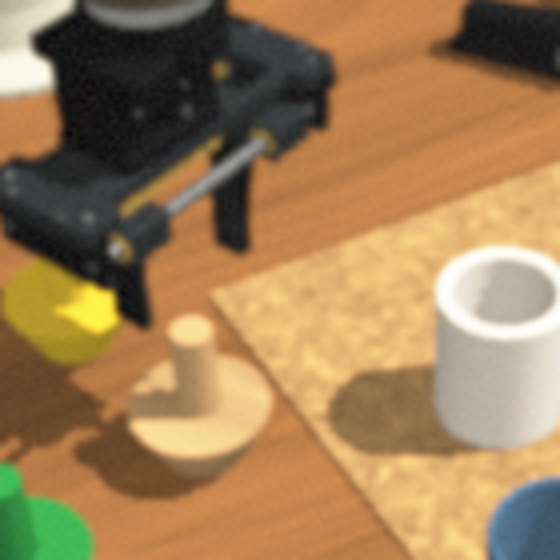

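The fingertips, at crop (140,315) and (232,245), straddle the handle top at (192,330), so they're aligned. Going down and gripping.

{"op": "step_arm", "data": {"linear": [[0, 0, 25], [0, 0, 25], [0, 0, 15], [0, 0, 0], [0, 0, 0], [0, 0, 0], [0, 0, 0], [0, 0, 0], [0, 0, 0]], "delta_rot": [[0, 0, 0], [0, 0, 0], [0, 0, 0], [0, 0, 0], [0, 0, 0], [0, 0, 0], [0, 0, 0], [0, 0, 0], [0, 0, 0]], "grip": [70, 70, 70, 70, 18, 18, 18, 18, 18]}}

```text
time_s: 4.25
tcp_pos: [0.5107, -0.0686, 0.0677]
ee_rot: [[-0.925, -0.381, 0.0], [-0.381, 0.925, 0.0], [-0.0, -0.0, -1.0]]
wrist_force: [0.1, 0.1, -0.7]
gripper_width: 0.317
gripper_force: 0.0
```

{"op": "step_arm", "data": {"linear": [[0, 0, 0], [0, 0, -10], [0, 0, -40], [0, 0, -50], [0, 0, -50], [0, 0, -20], [0, 0, 0], [0, 0, 0]], "delta_rot": [[0, 0, 0], [0, 0, 0], [0, 0, 0], [0, 0, 0], [0, 0, 0], [0, 0, 0], [0, 0, 0], [0, 0, 0]], "grip": [18, 18, 18, 18, 18, 18, 18, 18]}}

```text
time_s: 5.25
tcp_pos: [0.5096, -0.0686, 0.2362]
ee_rot: [[-0.925, -0.381, -0.003], [-0.381, 0.925, 0.0], [0.002, 0.001, -1.0]]
wrist_force: [-0.4, 0.7, -1.8]
gripper_width: 0.289
gripper_force: 30.0
```

```bash
python3 d.py .567 .261 .238
python3 -c "
from h import *
c=capture('scene');save(c,'crop4.png',(120,10,320,210),3)"
```

```text
5.25 [ 0.5096 -0.0686  0.2362] [[-0.925, -0.381, -0.003], [-0.381, 0.925, 0.0], [0.002, 0.001, -1.0]] [-0.42  0.7  -1.77] 0.28881402291794944 29.99290706589818
to target in tool mm [-178.5  283.    -1.8]
```

View pics/crop4.png

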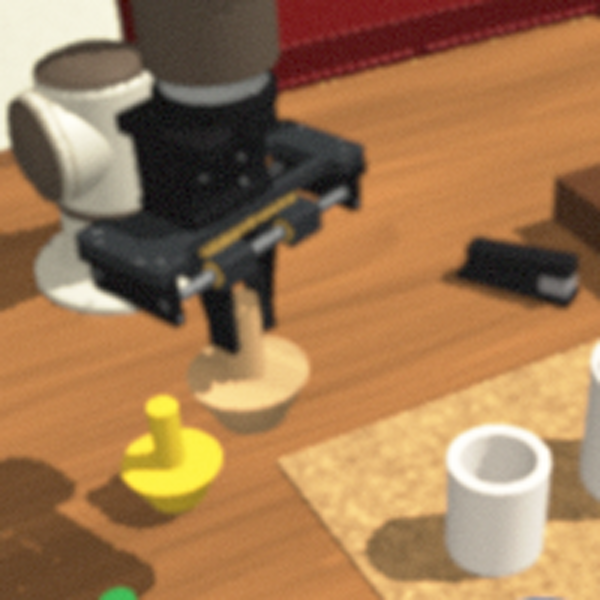

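The stopper is held upright at crop (250,380) and its weight shows on the wrist. Carrying it over the jar.

{"op": "step_arm", "data": {"linear": [[-10.5, 17, 0], [-24, 38, 0], [-24, 38, 0], [-24, 38, 0], [-24, 38, 0], [-24, 38, 0], [-24, 38, 0], [-24, 38, 0], [0, 0, 0], [0, 0, 0]], "delta_rot": [[0, 0, 0], [0, 0, 0], [0, 0, 0], [0, 0, 0], [0, 0, 0], [0, 0, 0], [0, 0, 0], [0, 0, 0], [0, 0, 0], [0, 0, 0]], "grip": [18, 18, 18, 18, 18, 18, 18, 18, 18, 18]}}

```text
time_s: 6.55
tcp_pos: [0.5673, 0.2605, 0.2358]
ee_rot: [[-0.925, -0.381, -0.003], [-0.381, 0.925, -0.002], [0.003, -0.001, -1.0]]
wrist_force: [-0.7, 0.7, -1.5]
gripper_width: 0.289
gripper_force: 30.0
```

```bash
python3 d.py .567 .261 .238
python3 -c "
from h import *
c=capture('scene');save(c,'crop5.png',(260,10,420,190),3.3)
print(proj(c,(.567,.261,.123)))
c=capture('top')
for d in landmark_of('top','jar_mouth')+landmark_of('top','jar'):print(d['score'],d['point'])"
```

```text
6.55 [0.5673 0.2605 0.2358] [[-0.925, -0.381, -0.003], [-0.381, 0.925, -0.002], [0.003, -0.001, -1.0]] [-0.68  0.72 -1.46] 0.28897173971399237 29.99354103114456
to target in tool mm [ 0.1  0.5 -2.2]
[338.55177375 130.45434401]
0.63 [173.6, 191.6]
0.4 [255.3, 136.3]
```

View pics/crop5.png

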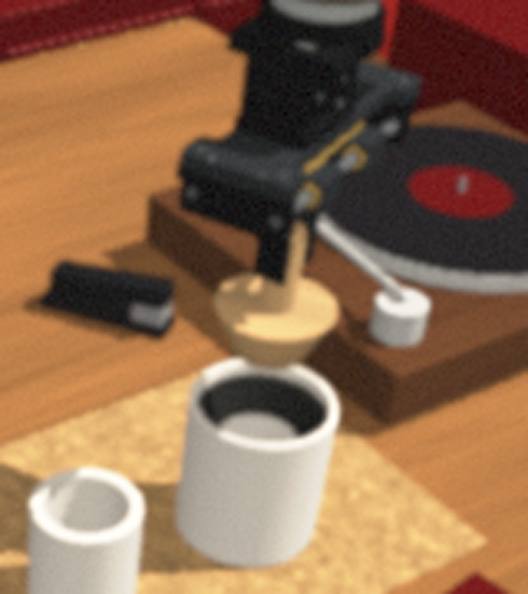

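```bash
python3 -c "
from h import *
c=capture('scene')
print(proj(c,(.5673,.2605,.2055)), atz(c,(343.9,103.0),.2055), atz(c,(339.7,131.8),.123))"
```

```text
[343.03308399 101.59420186] [0.57289137 0.25848359 0.2055    ] [0.57269247 0.25998843 0.123     ]
```

{"op": "step_arm", "data": {"linear": [[0, 0.5, 20], [0, 0, 25], [0, 0, 18], [0, 0, 8], [0, 0, 0], [0, 0, 0]], "delta_rot": [[0, 0, 0], [0, 0, 0], [0, 0, 0], [0, 0, 0], [0, 0, 0], [0, 0, 0]], "grip": [18, 18, 18, 18, 18, 18]}}

```text
time_s: 7.55
tcp_pos: [0.5683, 0.2617, 0.1677]
ee_rot: [[-0.925, -0.381, 0.002], [-0.381, 0.925, 0.001], [-0.002, 0.0, -1.0]]
wrist_force: [-0.4, 0.2, -1.4]
gripper_width: 0.292
gripper_force: 30.0
```

{"op": "step_arm", "data": {"linear": [[0, 0, 2], [0, 0, 2], [0, 0, 0]], "delta_rot": [[0, 0, 0], [0, 0, 0], [0, 0, 0]], "grip": [18, 18, 18]}}

```text
time_s: 7.92
tcp_pos: [0.5676, 0.2614, 0.1624]
ee_rot: [[-0.925, -0.381, -0.0], [-0.381, 0.925, -0.0], [0.0, -0.0, -1.0]]
wrist_force: [-0.8, 0.0, -0.9]
gripper_width: 0.291
gripper_force: 30.0
```

{"op": "step_arm", "data": {"linear": [[0, 0, 2], [0, 0, 2], [0, 0, 0]], "delta_rot": [[0, 0, 0], [0, 0, 0], [0, 0, 0]], "grip": [18, 18, 18]}}

```text
time_s: 8.3
tcp_pos: [0.5676, 0.2614, 0.1582]
ee_rot: [[-0.925, -0.381, -0.001], [-0.381, 0.925, -0.0], [0.001, -0.0, -1.0]]
wrist_force: [1.2, 0.0, -1.3]
gripper_width: 0.286
gripper_force: 30.0
```

{"op": "step_arm", "data": {"linear": [[0, 0, 1], [0, 0, 1], [0, 0, 0]], "delta_rot": [[0, 0, 0], [0, 0, 0], [0, 0, 0]], "grip": [18, 18, 18]}}

```text
time_s: 8.68
tcp_pos: [0.5677, 0.2615, 0.1564]
ee_rot: [[-0.925, -0.381, -0.0], [-0.381, 0.925, -0.0], [0.0, -0.0, -1.0]]
wrist_force: [0.0, -0.7, -2.3]
gripper_width: 0.294
gripper_force: 30.0
```

{"op": "step_arm", "data": {"linear": [[0, 0, 1], [0, 0, 1], [0, 0, 0]], "delta_rot": [[0, 0, 0], [0, 0, 0], [0, 0, 0]], "grip": [18, 18, 18]}}

```text
time_s: 9.05
tcp_pos: [0.5676, 0.2614, 0.1544]
ee_rot: [[-0.925, -0.381, -0.0], [-0.381, 0.925, -0.0], [0.0, -0.0, -1.0]]
wrist_force: [-0.1, -0.0, -1.9]
gripper_width: 0.294
gripper_force: 30.0
```

{"op": "step_arm", "data": {"linear": [[0, 0, 1], [0, 0, 1], [0, 0, 0]], "delta_rot": [[0, 0, 0], [0, 0, 0], [0, 0, 0]], "grip": [18, 18, 18]}}

```text
time_s: 9.43
tcp_pos: [0.5677, 0.2615, 0.1524]
ee_rot: [[-0.925, -0.381, -0.0], [-0.381, 0.925, -0.0], [0.0, -0.0, -1.0]]
wrist_force: [-0.1, -0.4, -0.8]
gripper_width: 0.287
gripper_force: 30.0
```

{"op": "step_arm", "data": {"linear": [[0, 0, 1], [0, 0, 1], [0, 0, 0]], "delta_rot": [[0, 0, 0], [0, 0, 0], [0, 0, 0]], "grip": [18, 18, 18]}}

```text
time_s: 9.8
tcp_pos: [0.5678, 0.2615, 0.1505]
ee_rot: [[-0.925, -0.381, 0.0], [-0.381, 0.925, -0.0], [-0.0, -0.0, -1.0]]
wrist_force: [-0.3, 0.7, -0.6]
gripper_width: 0.29
gripper_force: 30.0
```

{"op": "step_arm", "data": {"linear": [[0, 0, 1], [0, 0, 1], [0, 0, 0]], "delta_rot": [[0, 0, 0], [0, 0, 0], [0, 0, 0]], "grip": [18, 18, 18]}}

```text
time_s: 10.18
tcp_pos: [0.5682, 0.2617, 0.149]
ee_rot: [[-0.925, -0.381, 0.001], [-0.381, 0.925, 0.001], [-0.001, 0.0, -1.0]]
wrist_force: [0.4, 0.1, -0.4]
gripper_width: 0.287
gripper_force: 30.0
```

{"op": "step_arm", "data": {"linear": [[0, 0, 1], [0, 0, 0], [0, 0, 0]], "delta_rot": [[0, 0, 0], [0, 0, 0], [0, 0, 0]], "grip": [18, 18, 18]}}

```text
time_s: 10.55
tcp_pos: [0.5684, 0.2619, 0.1485]
ee_rot: [[-0.924, -0.381, 0.002], [-0.381, 0.924, 0.001], [-0.002, 0.0, -1.0]]
wrist_force: [1.4, 0.5, 4.5]
gripper_width: 0.288
gripper_force: 30.0
```

```bash
python3 -c "
from h import *
F=[]
for i in range(6):
    capture('scene');s=sense();F.append(s['wrist_force'])
print(np.mean(F,0),np.std(F,0),s['tcp_pos'])"
```

```text
[1.34672988 0.48079066 4.30230117] [0.37191188 0.64824667 0.58631949] [0.56822851 0.26176664 0.14797409]
```

Contact: the foot is about 77 mm above the jar's underside, which fits the given range. I'll ease off 1 mm and release.

{"op": "step_arm", "data": {"linear": [[0, 0, -1], [0, 0, 0], [0, 0, 0], [0, 0, 0], [0, 0, 0], [0, 0, 0], [0, 0, 0], [0, 0, 0]], "delta_rot": [[0, 0, 0], [0, 0, 0], [0, 0, 0], [0, 0, 0], [0, 0, 0], [0, 0, 0], [0, 0, 0], [0, 0, 0]], "grip": [18, 18, 30, 35, 50, 50, 50, 50]}}

```text
time_s: 11.85
tcp_pos: [0.5677, 0.2615, 0.1485]
ee_rot: [[-0.925, -0.381, -0.0], [-0.381, 0.925, -0.0], [0.0, 0.0, -1.0]]
wrist_force: [1.0, 0.1, 0.8]
gripper_width: 0.571
gripper_force: 0.0
```

{"op": "step_arm", "data": {"linear": [[0, 0, -10], [0, 0, -25], [0, 0, -25], [0, 0, 0], [0, 0, 0], [0, 0, 0], [0, 0, 0], [0, 0, 0], [0, 0, 0]], "delta_rot": [[0, 0, 0], [0, 0, 0], [0, 0, 0], [0, 0, 0], [0, 0, 0], [0, 0, 0], [0, 0, 0], [0, 0, 0], [0, 0, 0]], "grip": [50, 50, 50, 50, 0, 0, 0, 0, 0]}}

```text
time_s: 12.98
tcp_pos: [0.5677, 0.2615, 0.2084]
ee_rot: [[-0.925, -0.381, -0.0], [-0.381, 0.925, -0.0], [0.0, -0.0, -1.0]]
wrist_force: [0.2, -0.1, 0.8]
gripper_width: 0.095
gripper_force: 0.0
```

```bash
python3 -c "
from h import *
c=capture('scene');save(c,'crop6.png',(270,40,400,190),4)
F=[]
for i in range(6):
    capture('scene');s=sense();F.append(s['wrist_force'])
print(np.mean(F,0),s['tcp_pos'],s['gripper_width'])
print(proj(c,(.5675,.2615,.178)),proj(c,(.5675,.2615,.1175)))"
```

```text
[ 0.39326556 -0.28001654 -0.28179695] [0.56773794 0.2615023  0.20858615] 0.0071703495566844576
[341.84964585 111.54129294] [338.55277998 132.31714533]
```

View pics/crop6.png

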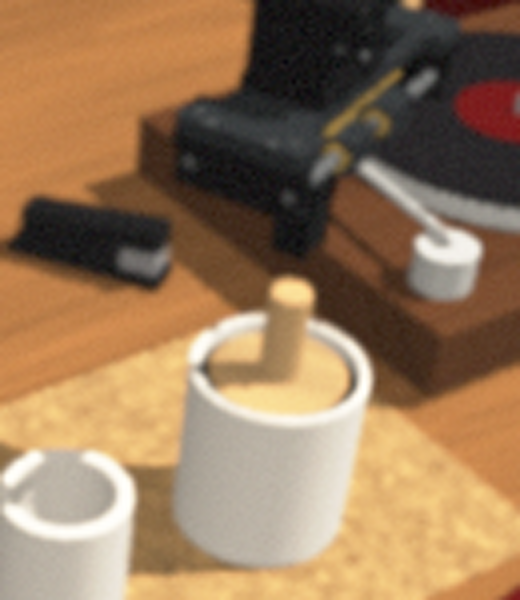

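The stopper sits upright and centred in the seal, with the handle top at crop (293,291), as predicted. Now pressing with shut fingers.

{"op": "step_arm", "data": {"linear": [[0, 0, 15], [0, 0, 8], [0, 0, 3], [0, 0, 0], [0, 0, 1], [0, 0, 1], [0, 0, 0]], "delta_rot": [[0, 0, 0], [0, 0, 0], [0, 0, 0], [0, 0, 0], [0, 0, 0], [0, 0, 0], [0, 0, 0]], "grip": [0, 0, 0, 0, 0, 0, 0]}}

```text
time_s: 14.2
tcp_pos: [0.5677, 0.2615, 0.1807]
ee_rot: [[-0.925, -0.381, 0.0], [-0.381, 0.925, 0.0], [-0.0, 0.0, -1.0]]
wrist_force: [0.6, 0.2, -1.1]
gripper_width: 0.005
gripper_force: 0.0
```

{"op": "step_arm", "data": {"linear": [[0, 0, 1], [0, 0, 1], [0, 0, 0]], "delta_rot": [[0, 0, 0], [0, 0, 0], [0, 0, 0]], "grip": [0, 0, 0]}}

```text
time_s: 14.58
tcp_pos: [0.5677, 0.2615, 0.1785]
ee_rot: [[-0.925, -0.381, 0.0], [-0.381, 0.925, -0.0], [-0.0, -0.0, -1.0]]
wrist_force: [0.4, -1.2, 0.2]
gripper_width: 0.005
gripper_force: 0.0
```

{"op": "step_arm", "data": {"linear": [[0, 0, 0.7], [0, 0, 0.7], [0, 0, 0]], "delta_rot": [[0, 0, 0], [0, 0, 0], [0, 0, 0]], "grip": [0, 0, 0]}}

```text
time_s: 14.95
tcp_pos: [0.568, 0.2616, 0.1778]
ee_rot: [[-0.925, -0.381, 0.001], [-0.381, 0.925, 0.0], [-0.001, -0.0, -1.0]]
wrist_force: [-0.6, -0.3, 3.8]
gripper_width: 0.006
gripper_force: 2.1
```

{"op": "step_arm", "data": {"linear": [[0, 0, 0.5], [0, 0, 0], [0, 0, 0]], "delta_rot": [[0, 0, 0], [0, 0, 0], [0, 0, 0]], "grip": [0, 0, 0]}}

```text
time_s: 15.32
tcp_pos: [0.5679, 0.2616, 0.1768]
ee_rot: [[-0.925, -0.381, 0.0], [-0.381, 0.925, 0.0], [-0.0, 0.0, -1.0]]
wrist_force: [0.2, 0.1, 4.5]
gripper_width: 0.003
gripper_force: 2.1
```

{"op": "step_arm", "data": {"linear": [[0, 0, 0.5], [0, 0, 0], [0, 0, 0]], "delta_rot": [[0, 0, 0], [0, 0, 0], [0, 0, 0]], "grip": [0, 0, 0]}}

```text
time_s: 15.7
tcp_pos: [0.5678, 0.2615, 0.1761]
ee_rot: [[-0.925, -0.381, 0.0], [-0.381, 0.925, 0.0], [-0.0, 0.0, -1.0]]
wrist_force: [-0.4, 0.1, 4.1]
gripper_width: 0.001
gripper_force: 2.0
```

{"op": "step_arm", "data": {"linear": [[0, 0, 0.5], [0, 0, 0], [0, 0, 0]], "delta_rot": [[0, 0, 0], [0, 0, 0], [0, 0, 0]], "grip": [0, 0, 0]}}

```text
time_s: 16.08
tcp_pos: [0.5677, 0.2615, 0.1756]
ee_rot: [[-0.925, -0.381, 0.0], [-0.381, 0.925, 0.0], [-0.0, 0.0, -1.0]]
wrist_force: [-0.4, -0.5, 3.1]
gripper_width: 0.006
gripper_force: 1.9
```

{"op": "step_arm", "data": {"linear": [[0, 0, 0.5], [0, 0, 0.5], [0, 0, 0]], "delta_rot": [[0, 0, 0], [0, 0, 0], [0, 0, 0]], "grip": [0, 0, 0]}}

```text
time_s: 16.45
tcp_pos: [0.5677, 0.2615, 0.1746]
ee_rot: [[-0.925, -0.381, -0.0], [-0.381, 0.925, 0.0], [0.0, 0.0, -1.0]]
wrist_force: [-0.2, 1.0, 4.0]
gripper_width: 0.003
gripper_force: 2.0
```

{"op": "step_arm", "data": {"linear": [[0, 0, 0.5], [0, 0, 0.5], [0, 0, 0]], "delta_rot": [[0, 0, 0], [0, 0, 0], [0, 0, 0]], "grip": [0, 0, 0]}}

```text
time_s: 16.82
tcp_pos: [0.5677, 0.2615, 0.1736]
ee_rot: [[-0.925, -0.381, -0.0], [-0.381, 0.925, -0.0], [0.0, -0.0, -1.0]]
wrist_force: [-0.3, 0.7, 4.1]
gripper_width: 0.007
gripper_force: 2.0
```

{"op": "step_arm", "data": {"linear": [[0, 0, 0.5], [0, 0, 0.5], [0, 0, 0]], "delta_rot": [[0, 0, 0], [0, 0, 0], [0, 0, 0]], "grip": [0, 0, 0]}}

```text
time_s: 17.2
tcp_pos: [0.5677, 0.2615, 0.1726]
ee_rot: [[-0.925, -0.381, -0.0], [-0.381, 0.925, -0.0], [0.0, -0.0, -1.0]]
wrist_force: [-0.3, 0.2, 3.4]
gripper_width: 0.008
gripper_force: 2.0
```

{"op": "step_arm", "data": {"linear": [[0, 0, 0.5], [0, 0, 0.5], [0, 0, 0]], "delta_rot": [[0, 0, 0], [0, 0, 0], [0, 0, 0]], "grip": [0, 0, 0]}}

```text
time_s: 17.58
tcp_pos: [0.5677, 0.2615, 0.1715]
ee_rot: [[-0.925, -0.381, -0.0], [-0.381, 0.925, -0.0], [0.0, 0.0, -1.0]]
wrist_force: [-0.1, 0.6, 3.8]
gripper_width: 0.006
gripper_force: 2.0
```

{"op": "step_arm", "data": {"linear": [[0, 0, 0.5], [0, 0, 0.5], [0, 0, 0.5], [0, 0, 0.5], [0, 0, 0.5], [0, 0, 0]], "delta_rot": [[0, 0, 0], [0, 0, 0], [0, 0, 0], [0, 0, 0], [0, 0, 0], [0, 0, 0]], "grip": [0, 0, 0, 0, 0, 0]}}

```text
time_s: 18.32
tcp_pos: [0.5677, 0.2615, 0.1691]
ee_rot: [[-0.925, -0.381, -0.0], [-0.381, 0.925, -0.0], [0.0, 0.0, -1.0]]
wrist_force: [0.9, -0.4, 4.1]
gripper_width: 0.006
gripper_force: 1.9
```

{"op": "step_arm", "data": {"linear": [[0, 0, 0.5], [0, 0, 0.5], [0, 0, 0]], "delta_rot": [[0, 0, 0], [0, 0, 0], [0, 0, 0]], "grip": [0, 0, 0]}}

```text
time_s: 18.7
tcp_pos: [0.5677, 0.2615, 0.1681]
ee_rot: [[-0.925, -0.381, -0.0], [-0.381, 0.925, 0.0], [0.0, 0.0, -1.0]]
wrist_force: [0.7, 0.4, 3.6]
gripper_width: 0.013
gripper_force: 2.0
```

{"op": "step_arm", "data": {"linear": [[0, 0, 0.5], [0, 0, 0.5], [0, 0, 0]], "delta_rot": [[0, 0, 0], [0, 0, 0], [0, 0, 0]], "grip": [0, 0, 0]}}

```text
time_s: 19.08
tcp_pos: [0.5677, 0.2615, 0.1671]
ee_rot: [[-0.925, -0.381, -0.0], [-0.381, 0.925, -0.0], [0.0, 0.0, -1.0]]
wrist_force: [0.4, -0.8, 3.3]
gripper_width: 0.008
gripper_force: 2.0
```

{"op": "step_arm", "data": {"linear": [[0, 0, 0.5], [0, 0, 0.5], [0, 0, 0]], "delta_rot": [[0, 0, 0], [0, 0, 0], [0, 0, 0]], "grip": [0, 0, 0]}}

```text
time_s: 19.45
tcp_pos: [0.5677, 0.2615, 0.1661]
ee_rot: [[-0.925, -0.381, -0.0], [-0.381, 0.925, -0.0], [0.0, -0.0, -1.0]]
wrist_force: [-0.5, -0.1, 4.0]
gripper_width: 0.006
gripper_force: 2.0
```

{"op": "step_arm", "data": {"linear": [[0, 0, 0.5], [0, 0, 0.5], [0, 0, 0]], "delta_rot": [[0, 0, 0], [0, 0, 0], [0, 0, 0]], "grip": [0, 0, 0]}}

```text
time_s: 19.82
tcp_pos: [0.5679, 0.2615, 0.166]
ee_rot: [[-0.924, -0.381, 0.001], [-0.381, 0.924, 0.0], [-0.001, -0.0, -1.0]]
wrist_force: [-0.6, -0.6, 6.9]
gripper_width: 0.008
gripper_force: 3.5
```

{"op": "step_arm", "data": {"linear": [[0, 0, 0.5], [0, 0, 0], [0, 0, 0]], "delta_rot": [[0, 0, 0], [0, 0, 0], [0, 0, 0]], "grip": [0, 0, 0]}}

```text
time_s: 20.2
tcp_pos: [0.5681, 0.2616, 0.166]
ee_rot: [[-0.924, -0.381, 0.001], [-0.381, 0.924, 0.0], [-0.001, -0.0, -1.0]]
wrist_force: [-1.7, -0.2, 8.5]
gripper_width: 0.005
gripper_force: 4.2
```

{"op": "step_arm", "data": {"linear": [[0, 0, 0.5], [0, 0, 0.5], [0, 0, 0]], "delta_rot": [[0, 0, 0], [0, 0, 0], [0, 0, 0]], "grip": [0, 0, 0]}}

```text
time_s: 20.58
tcp_pos: [0.5683, 0.2616, 0.1659]
ee_rot: [[-0.924, -0.382, 0.002], [-0.382, 0.924, 0.001], [-0.002, -0.0, -1.0]]
wrist_force: [-1.5, -0.9, 11.7]
gripper_width: 0.005
gripper_force: 5.6
```

{"op": "step_arm", "data": {"linear": [[0, 0, 0.5], [0, 0, 0], [0, 0, 0]], "delta_rot": [[0, 0, 0], [0, 0, 0], [0, 0, 0]], "grip": [0, 0, 0]}}

```text
time_s: 20.95
tcp_pos: [0.5684, 0.2617, 0.1659]
ee_rot: [[-0.924, -0.382, 0.003], [-0.382, 0.924, 0.001], [-0.003, -0.0, -1.0]]
wrist_force: [-2.0, 0.2, 13.2]
gripper_width: 0.003
gripper_force: 6.3
```

Solid at 13 N. I'll go to about 16–17 N for margin, hold it briefly and read an averaged force.

{"op": "step_arm", "data": {"linear": [[0, 0, 0.5], [0, 0, 0.5], [0, 0, 0], [0, 0, 0], [0, 0, 0]], "delta_rot": [[0, 0, 0], [0, 0, 0], [0, 0, 0], [0, 0, 0], [0, 0, 0]], "grip": [0, 0, 0, 0, 0]}}

```text
time_s: 21.58
tcp_pos: [0.5686, 0.2617, 0.1658]
ee_rot: [[-0.924, -0.382, 0.004], [-0.382, 0.924, 0.001], [-0.004, -0.001, -1.0]]
wrist_force: [-3.9, -0.1, 15.1]
gripper_width: 0.006
gripper_force: 7.7
```

```bash
python3 -c "
from h import *
F=[]
for i in range(8):
    capture('scene');s=sense();F.append(s['wrist_force'])
print(np.mean(F,0),np.std(F,0),s['tcp_pos'])"
```

```text
[-3.32096602 -0.85246836 15.64951578] [0.53757716 0.74027728 0.58750753] [0.56860917 0.26170263 0.16578623]
```

{"op": "step_arm", "data": {"linear": [[0, 0, -2], [0, 0, -3], [0, 0, -15], [0, 0, -40], [0, 0, -40], [0, 0, -20], [0, 0, 0], [0, 0, 0]], "delta_rot": [[0, 0, 0], [0, 0, 0], [0, 0, 0], [0, 0, 0], [0, 0, 0], [0, 0, 0], [0, 0, 0], [0, 0, 0]], "grip": [0, 0, 0, 0, 0, 0, 0, 0]}}

```text
time_s: 22.98
tcp_pos: [0.567, 0.2612, 0.2806]
ee_rot: [[-0.925, -0.381, -0.003], [-0.381, 0.925, -0.001], [0.003, -0.0, -1.0]]
wrist_force: [0.0, 0.5, -0.1]
gripper_width: 0.003
gripper_force: 0.0
```

```bash
python3 d.py .5677 .2615 .28; python3 -c "
from h import *
c=capture('scene');save(c,'final.png',(90,20,400,270),2.5)"
```

```text
22.975 [0.567  0.2612 0.2806] [[-0.925, -0.381, -0.003], [-0.381, 0.925, -0.001], [0.003, -0.0, -1.0]] [ 0.05  0.49 -0.13] 0.0030312438878242766 0.0
to target in tool mm [-0.8 -0.   0.6]
```

View pics/final.png

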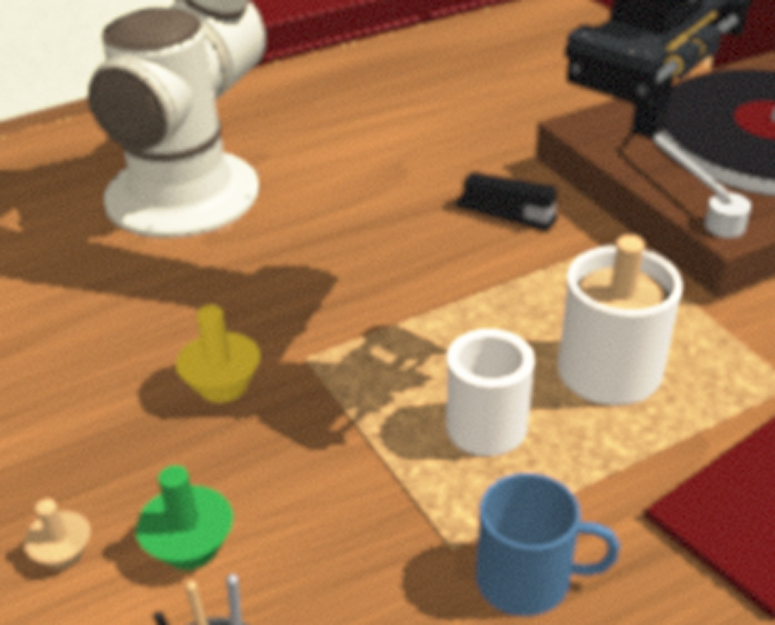

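The stopper is upright and deep in the jar (handle top at crop (630,243)). The jar is standing, the other things haven't moved, and the gripper is clear. Handing in.

```bash
python3 -c "
from station import finish_job
print(finish_job())"
```

```text
the job is handed in; nothing more can be done
None
```

The wide jar is closed: I set the larger wooden stopper into the seal, let it centre itself, then pressed it about 12 mm down until it was solid at about 16 N; the jar is standing, nothing else moved, and the job was handed in at about 23 s.

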